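# Cure a printed part: load the station, shut the hood, set the dial, start

## Task

Cure the longer of the two white limb halves: lay it flat in the middle of the curing station's turntable, the same way up as it lies now, and gently lower the amber hood until it is fully shut. Turn the clicking exposure dial on the sloped panel to the orange dot, and only when all that is done press the green start button fully in and let it come out again. Leave the shorter limb half, the two bottles and the mug where they are.

Things in the scene. Friction and masses are not known exactly. Their poses are not given: they have to be found in the camera images.
- station: resin curing station, white box fixed on the worktop, 138 (x) x 218 (y) mm. Origin on its underside; its front, the control panel, looks to its -y; z up. Black deck at z 62, x +-69, y -41 to 97. The panel slopes at 35 degrees from (y -123, z 9) up to (y -39, z 67), with the dial on its left and the start button on its right. LED posts 10 x 12 mm at x 54, y -26 and 82, up to z 130
- turntable_top (a point): middle of the top face of the turntable, a grey metal disc 110 mm across on the deck, 70 mm above the worktop (station x -4, y 28); it spins with little friction, so only its position matters
- hood (a joint): amber see-through hood, open below, 132 (x) x 134 (y) x 85 mm high, 4 mm walls, hinged along its lower edge on the station's +x side (x 67, z 66, axis along y). 0 = shut, grows as it opens (rad), stop at 1.85; friction holds it at any angle. It starts open and then leans over the +x side of the turntable from about 120 mm above it
- hood_hinge (a point): point on the hood's hinge line, in the middle of its width
- hood_handle (a point): middle of the hood's handle, a black round bar 10 mm thick and 84 mm long along y, on the -x side of the hood. When shut it is 176 mm towards the station's -x from the hinge line and 70 mm above it, 44 mm off the hood's wall; it swings with the hood. Axes: those of the hood (the station's when shut)
- dial (a joint): exposure dial, clockwise positive (rad) seen looking onto the panel. It clicks into 7 marked places 0.524 rad apart, 0 to 3.142: at 0 its white pointer line points to the station's -x (left, facing the panel), at 1.571 straight up the slope. The orange dot is the fifth place, at 2.094; the others have white dashes. Left within 0.2 rad of a place it clicks in. A click takes about 0.07 N m
- dial_grip (a point): grip point on the dial's axis, 22 mm out from the panel face. z is the dial's axis and the panel's normal, leaning 35 degrees from vertical towards the station's front (-y); x lies across the grip bar, y along it to the pointer end (they turn with the dial; at 0 x points up the slope). Grip bar 13 mm thick, 50 mm long, 8 to 30 mm above the panel face, on a round skirt 52 mm across
- start (a joint): travel of the green start button (m): 0 = out, 0.006 = fully in, springs back. Fully in takes 5 N
- start_top (a point): middle of the top of the round green start button, 24 mm across in a black collar 40 mm across, 22 mm out from the panel face; z is the panel's normal, it is pressed along -z
- limb_half: the part to cure, the longer and wider of the two: white printed half of a limb with sockets and ribs, 100 x 23 x 10 mm, 30 g. It lies on the green cutting mat, 3 mm above the worktop. Origin: middle of its underside, z up as it lies. Its long axis lies in its xy plane at 50 degrees (0.87 rad) from its x towards its y axis; grasp across it, 23 mm
- small_limb: the other white limb half, to be left alone: with pegs, about 85 x 16 x 10 mm, also on the mat; origin at the middle of its underside
- brown_bottle: bystander: brown bottle with white cap, 39 mm across, 100 mm high, origin at the middle of its underside
- glue_bottle: bystander: white glue bottle with a red cone tip, 35 mm across, 84 mm high, origin at the middle of its underside
- mug: bystander: blue mug, 90 mm across, 92 mm high, with a handle; origin on its underside
- magnifier_lamp: magnifier lamp on the worktop, not to be hit: its ring head, 120 mm across, hangs 230 to 310 mm high about 0.50 m ahead of the robot and 0.37 m to its right

How it is judged:
By the outcome, as a careful person would: the job done as asked, in the order asked, and still so for the second after the job is handed in, with the robot touching nothing.
It also fails if it takes over 72 s, if anything falls off the work surface, if the arm or the gripper's body presses on something with over 40 N, if the wrist force passes 120 N, or if a joint passes its speed limit or range.

## Robot

A 6-joint arm with a two-finger parallel gripper is mounted at the origin on a cart in front of the work surface, level with it; the furniture and walls round the work are solid. World frame = base frame: x ahead of the robot, y to its left, z up, the work surface at z = 0. Lengths are in m, angles in degrees, forces in N, time in s.
With the tool pointing down it reaches from about 0.375 to 0.9 m from the base axis. Payload 3.1 kg.
Tool frame: the origin (TCP) lies on the centre line of the jaws, within the pads' length; the fingertips stand 25 mm ahead of it and the grasp point (between the pads) lies 6 mm ahead of it; y points along the fingers, x is the direction in which the jaws open and shut, and the axes are right-handed (so a half turn about y gives the same grasp; the last joint's range is limited). The gripper opens to 87 mm and grips with 3 to 60 N. Pads are 19 mm wide; open, the fingers measure 117 mm over their backs; the gripper's body (75 mm by 190 mm) begins 51 mm behind the grasp point.
Start: joints at [-84.998, 30.224, 82.088, -0, 67.689, -10.227], TCP at [0.164, -0.603, 0.248] pointing down, gripper open.
Joint ranges: [-176.69, 176.69], [-43.24, 126.21], [12.49, 139.97], [-82, 262], [0, 151.66], [-163.58, 163.58]. Speed limits (degrees/s): [159.86, 159.86, 180, 180, 180, 180].

## Interface

Orientations are given as a 3x3 rotation matrix whose columns are the frame's x, y, z axes.
In Python, from rig import * gives the robot as it stands.
- The arm moves only by the tool play_rows, never from a script. Its argument "commands" is a list of rows, each a list of 2 entries, a list of its own where there are three numbers: the shift along the world's x, y, z in m, then the turn, a rotation vector about the world's x, y, z in rad. A call has 1 to 10 rows; each row is the pose to reach, as a shift and turn from the pose commanded when the call began; what a row does not reach only later rows make up. A row lasts 1/8 s, in which the tool goes at most 62.5 mm and 10.7 degrees, less where a joint would pass 70% of its speed; a pose out of reach is approached as far as the arm can. A call with a gripper value outside its range is refused whole. "gripper" is the finger opening in m, from 0 to 0.087, set as the call begins (left out, the last holds). The fingers move at their own pace and stop on an object; the grip force is fixed at half the most. Time passes only in rows, so rows that repeat a pose let the fingers close. It gives the time, the measured TCP pose, the force and the opening at its end, in the units of the state.
- read_state(): the state, without advancing time (a new reading comes with each control period).
- capture(name): name is "scene" or "side" or "wrist"; returns a dict with "frame" (420x560x3 uint8, red, green, blue), "depth" (420x560 float32, m along the optical axis (not along the pixel's ray), 0 where there is no reading), "mtx" (3x3 intrinsics, pixels), "cam_to_world" (4x4, takes a point from camera to world coordinates); the wrist camera has in their place "hand_eye" (4x4, takes a point from camera to tool coordinates, whose origin is the TCP and whose axes are the tool frame's). Camera axes: x right, y down, z forward; pixel columns grow to the right and rows downward; lengths in m; the calibration is good to about 2 mm. A picture is of the moment at which its call begins: read the wrist's pose just before it.
- hand_in(): hands the job in, once; it reports no verdict.
The state is a dict: "time_s": time; "joint_positions": joint angles; "qvel": joint speeds; "tau": joint torques, N m; "position": TCP position; "tcp_rot": TCP orientation; "force": force on the tool from outside, world axes, zero at the start; "moment": the same for the moment, N m; "opening": opening from 0.0 (shut) to 1.0 (fully open).
Only numpy, scipy, OpenCV 4.12 (cv2) and the standard library are available. Lean on these libraries where they do the work, as an engineer would, in place of code of your own. Each camera call takes 0.05 s, during which the arm holds its last target. There are 200 camera calls.

## Working session

There is one attempt and no reset: what is moved stays moved. The work goes in short steps, Python scripts to look and compute and a tool call to move; the robot and the scene stay as the last step left them, time stands still between calls to the robot, and variables do not carry over. Pictures are saved under pics/ and viewed, about 8 in all and at most 12, crops included, and the job is handed in when it is done.

Besides the shell and the picture viewer there is one more tool, called after "Emit:" by a JSON object that holds its "method" and its "body", one argument or row to a line. play_rows: Moves the arm, as the interface text tells. Its arguments: {"type":"object","properties":{"commands":{"type":"array"},"gripper":{"type":"number"}},"required":["commands"]}

```bash
ls; mkdir -p pics
python3 - <<'E'
from rig import *
import cv2,numpy as np
s=read_state();print(s)
for n in("scene","side"):
    c=capture(n);np.savez(f"pics/{n}0.npz",**c)
    cv2.imwrite(f"pics/{n}0.png",c["frame"][:,:,::-1]);print(n,c["mtx"],c["cam_to_world"])
E
```

```text
pics
{'time_s': 0.0, 'joint_positions': array([-8.49975833e+01,  3.02772369e+01,  8.21561723e+01, -3.09106645e-04,
        6.76895250e+01, -1.02282098e+01]), 'qvel': array([ 0.07415006,  0.00545397, -0.05454017, -0.03709251, -0.03803159,
       -0.03454291]), 'tau': array([-6.30004033e-04, -4.40043712e+01, -1.76593530e+01,  6.32363674e-02,
        5.82431629e-02, -1.59167607e-04]), 'position': array([ 0.16414791, -0.60235574,  0.24659131]), 'tcp_rot': array([[ 2.62706753e-01, -1.92064045e-04,  9.64875705e-01],
       [-9.64873411e-01,  2.13699764e-03,  2.62706554e-01],
       [-2.11239358e-03, -9.99997698e-01,  3.76086220e-04]]), 'force': array([-0.0261495 , -0.10176959,  0.25853091]), 'moment': array([ 0.02947274, -0.02822281,  0.01881563]), 'opening': 0.9994094610723194}
scene [[528.41767131   0.         281.59547803]
 [  0.         528.41767131 204.56141426]
 [  0.           0.           1.        ]] [[-0.48172716 -0.66829724  0.56684896 -0.2544526 ]
 [-0.87626786  0.36021008 -0.32000522  0.3354107 ]
 [ 0.0096739  -0.65086673 -0.75913037  1.06636718]
 [ 0.          0.          0.          1.        ]]
side [[449.22036082   0.         279.33527878]
 [  0.         449.22036082 212.99259318]
 [  0.           0.           1.        ]] [[ 0.98863805 -0.0605727   0.13757093  0.31922977]
 [-0.15006314 -0.45075541  0.87994353 -0.87444762]
 [ 0.00871028 -0.89058998 -0.45472367  0.50787962]
 [ 0.          0.          0.          1.        ]]
```

View pics/scene0.png

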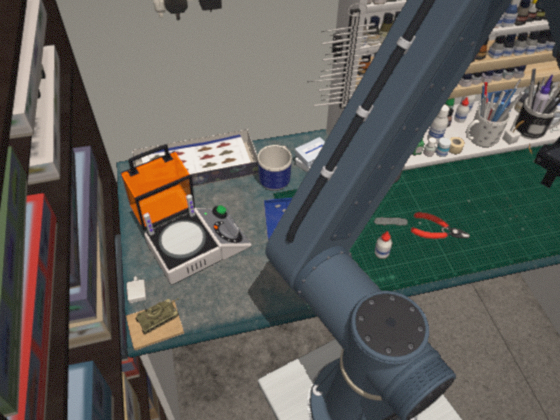

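View pics/side0.png

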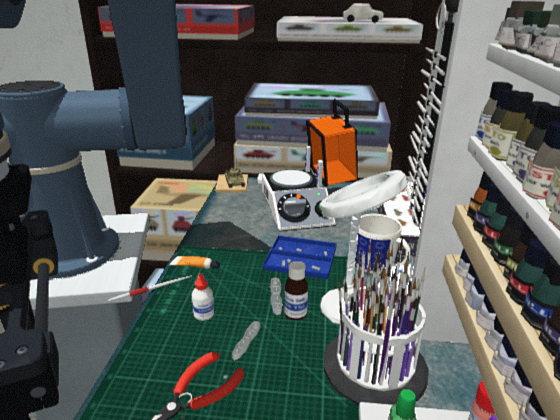

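The scene view shows the turntable at (183,240), the open hood at (155,185), the dial at (228,230) and the green button at (220,211). The side view shows two limbs at (246,340) and (277,296), the glue bottle at (203,300) and the brown bottle at (296,292).

```bash
cat > h.py <<'E'
import cv2,numpy as np
def cloud(c,T=None):
    T=c["cam_to_world"] if T is None else T
    d=c["depth"];v,u=np.mgrid[:d.shape[0],:d.shape[1]];K=c["mtx"]
    p=np.stack([(u-K[0,2])/K[0,0]*d,(v-K[1,2])/K[1,1]*d,d],-1)
    P=p@T[:3,:3].T+T[:3,3];P[d==0]=np.nan;return P
def ray(c,uv,z,T=None):
    T=c["cam_to_world"] if T is None else T
    uv=np.atleast_2d(uv);K=c["mtx"]
    r=np.c_[(uv[:,0]-K[0,2])/K[0,0],(uv[:,1]-K[1,2])/K[1,1],np.ones(len(uv))]@T[:3,:3].T
    return T[:3,3]+r*((z-T[2,3])/r[:,2])[:,None]
def fitz(xy):
    (c,s,a)=cv2.minAreaRect(xy.astype(np.float32));return c,s,a
E
python3 - <<'E'
from h import *
S=dict(np.load("pics/scene0.npz"));D=dict(np.load("pics/side0.npz"))
def comp(m,seed):
    n,l,st,ce=cv2.connectedComponentsWithStats(m.astype(np.uint8));k=l[seed[1],seed[0]];return (l==k)&(k>0)
hs=cv2.cvtColor(S["frame"],cv2.COLOR_RGB2HSV);hd=cv2.cvtColor(D["frame"],cv2.COLOR_RGB2HSV)
P=cloud(S);Q=cloud(D)
for (u,v) in [(183,240),(160,240),(205,240),(183,225)]: print("tt",P[v,u],hs[v,u])
# turntable
v,u=np.mgrid[:420,:560]
for n,h,PP,sd in(("scene",hs,P,(183,240)),("side",hd,Q,(293,178))):
    m=comp((h[...,1]<60)&(h[...,2]>140)&(abs(PP[...,2]-.07)<.012),sd)
    p=PP[m];print(n,"tt",m.sum(),np.nanmedian(p,0),fitz(p[:,:2]))
    c=S if n=="scene" else D
    if m.sum()>50:
        cn=max(cv2.findContours(m.astype(np.uint8),0,2)[0],key=len)[:,0]
        x=ray(c,cn,.07)[:,:2];print(cv2.minEnclosingCircle(x.astype(np.float32)),fitz(x))
# green button
m=(hs[...,0]>45)&(hs[...,0]<80)&(hs[...,1]>120)&(hs[...,2]>60)&(abs(v-211)<12)&(abs(u-220)<14)
print("btn",m.sum(),np.nanmedian(P[m],0),u[m].mean(),v[m].mean())
# limbs
for sd in((246,340),(277,296)):
    w=(hd[...,1]<70)&(hd[...,2]>110)&(abs(v-sd[1])<30)&(abs(u-sd[0])<20)
    x=ray(D,np.c_[u[w],v[w]],.011);print("limb",w.sum(),fitz(x[:,:2]),np.nanmedian(Q[w],0))
    dd=fitz(x[:,:2])
    b=cv2.PCACompute(x[:,:2].astype(np.float32),None);print("axis",b[1][0])
# bottles/mug
for n,(a,b,vv) in {"glue":(203,303,0),"brown":(296,300,0),"mug":(375,240,0)}.items(): print(n,Q[b,a])
print("scene mug",P[150,274],P[168,274],"glue",P[245,383])
# hood points above
m=(hs[...,0]<15)&(hs[...,1]>180)&(u>115)&(u<195)&(v>145)&(v<225)
p=P[m];print("hood",np.nanmin(p,0),np.nanmax(p,0))
r=cv2.resize(S["frame"][135:290,110:260],None,fx=4,fy=4,interpolation=2);
cv2.imwrite("pics/crop1.png",r[:,:,::-1])
E
```

```text
tt [0.50368156 0.17143713 0.06951921] [ 18  15 214]
tt [0.53123198 0.21845766 0.06699763] [ 36  12 107]
tt [0.48053109 0.12575269 0.06771081] [30  4 67]
tt [0.54372759 0.15503026 0.07179784] [ 22  13 218]
scene tt 1083 [0.51033891 0.17186543 0.07042966] ((0.5110769271850586, 0.1711246222257614), (0.09610214084386826, 0.0962938591837883), 31.659713745117188)
((0.5118234753608704, 0.17128483951091766), 0.04898405075073242) ((0.5114337801933289, 0.17179685831069946), (0.09710396826267242, 0.09404858201742172), 61.64466094970703)
side tt 475 [0.51022599 0.16522639 0.07124436] ((0.5110716819763184, 0.16715876758098602), (0.09753763675689697, 0.09638610482215881), 82.25593566894531)
((0.5108221173286438, 0.17043012380599976), 0.0516011007130146) ((0.5115900039672852, 0.16971628367900848), (0.09304285049438477, 0.09679565578699112), 82.52466583251953)
btn 63 [0.56191406 0.04957625 0.04952009] 220.65079365079364 209.47619047619048
limb 412 ((0.3526436686515808, -0.3356360197067261), (0.08990833908319473, 0.018641803413629532), 60.102333068847656) [ 0.35167525 -0.3373977   0.0103796 ]
axis [0.4898346  0.87181544]
limb 637 ((0.42902806401252747, -0.2299555242061615), (0.17806875705718994, 0.06019391492009163), 72.26956176757812) [ 0.42266292 -0.27152143  0.01346633]
axis [0.23416087 0.9721979 ]
glue [ 0.28778862 -0.27231875  0.03907204]
brown [ 0.43875302 -0.29558566  0.04682195]
mug [ 0.61056683 -0.1801726   0.07957586]
scene mug [ 0.66321515 -0.15656492  0.07833481] [ 0.58779588 -0.11604239  0.09612318] glue [ 0.27866024 -0.24472782  0.04981655]
hood [0.56038378 0.06890548 0.0376269 ] [0.8145984  0.24724442 0.21080659]
```

View pics/crop1.png

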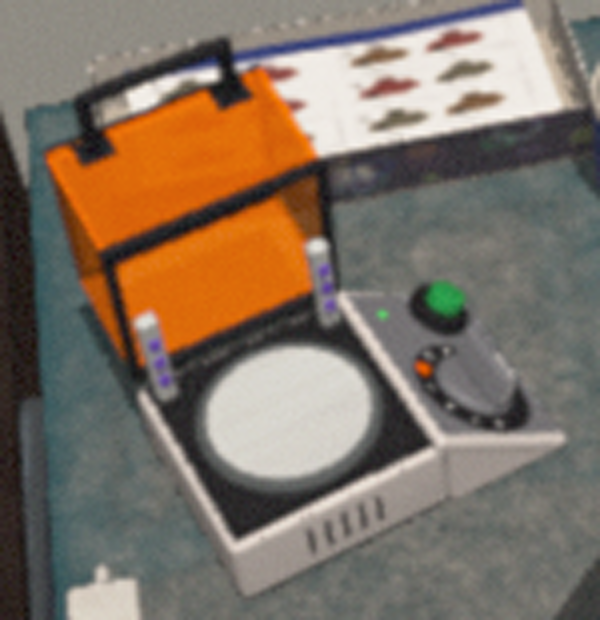

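The crop shows the post tops at about (189.5,196) and (147,215) in the full image, the dial at (229,231) with the orange dot facing left, and the button at (221,210). Next come yaw, dial angle, hood and the two limb lengths.

Run:
```python
from h import *
S=dict(np.load("pics/scene0.npz"));D=dict(np.load("pics/side0.npz"));P=cloud(S);Q=cloud(D)
a=ray(S,[(110+318/4,135+243/4),(110+147/4,135+318/4)],.13);print("posts",a,np.linalg.norm(a[0]-a[1]))
y=a[1]-a[0];yaw=np.degrees(np.arctan2(-y[0],y[1]));print("yaw posts",yaw)
# box top left edge: corners of deck (front -x) & (back -x), pixel from crop
b=ray(S,[(110+440/4,135+445/4),(110+235/4,135+542/4)],.062);print("deck edge -x",b,np.linalg.norm(b[0]-b[1]))
y=b[1]-b[0];print("yaw edge",np.degrees(np.arctan2(-y[0],y[1])))
d=ray(S,[(110+475/4,135+385/4),(110+445/4,135+298/4)],.06);print("dial,btn",d)
v,u=np.mgrid[:420,:560];hd=cv2.cvtColor(D["frame"],cv2.COLOR_RGB2HSV)
w=(hd[...,1]<90)&(hd[...,2]>90)&(abs(v-296)<24)&(abs(u-277)<8)
x=ray(D,np.c_[u[w],v[w]],.011);print("limb2",w.sum(),fitz(x[:,:2]),cv2.PCACompute(x[:,:2].astype(np.float32),None)[1][0])
i=np.hstack([cv2.resize(D["frame"][310:370,220:285],(390,360),interpolation=2),cv2.resize(D["frame"][265:325,255:320],(390,360),interpolation=2)])
j=cv2.resize(D["frame"][95:235,250:380],(390,420)[::1],interpolation=2)
k=np.zeros((780,780,3),np.uint8)
k=np.zeros((600,780,3),np.uint8);k[:360]=i;j=cv2.resize(D["frame"][160:235,255:340],(272,240),interpolation=2);k[360:,:272]=j;k[360:,300:520]=cv2.resize(D["frame"][95:175,290:363],(220,240))
cv2.imwrite("pics/crop2.png",k[:,:,::-1])
```

```text
posts [[0.57202682 0.11904796 0.13      ]
 [0.56498917 0.22697074 0.13      ]] 0.10815199742764235
yaw posts 3.730977688957735
deck edge -x [[0.45126863 0.10097277 0.062     ]
 [0.44459824 0.23058076 0.062     ]] 0.12977952628245581
yaw edge 2.9461746661704726
dial,btn [[0.48324496 0.06359365 0.06      ]
 [0.55400566 0.051002   0.06      ]]
limb2 372 ((0.41767433285713196, -0.23008596897125244), (0.1077040433883667, 0.025152727961540222), 85.11188507080078) [0.09456635 0.9955185 ]
```

View pics/crop2.png

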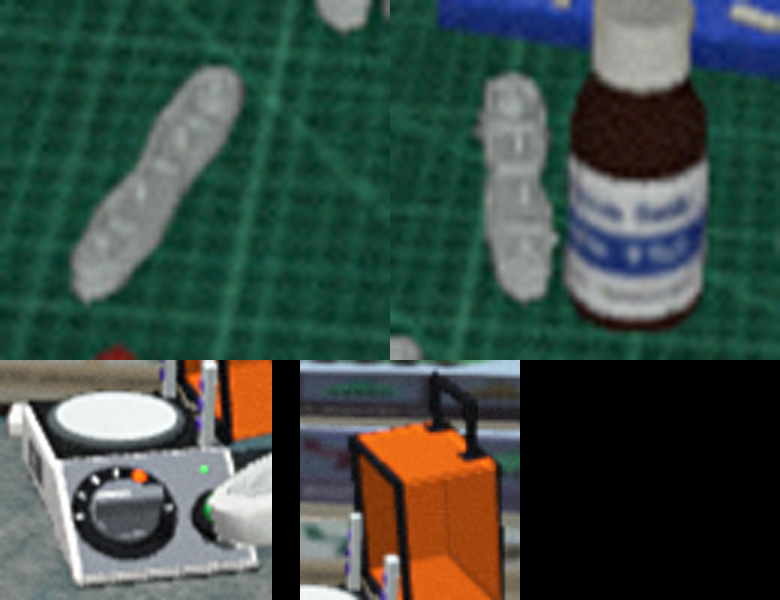

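The limb beside the brown bottle is the longer one: 107x25 mm on the image against 90x19 mm for the other, centre about (0.418,-0.230). The dial's bar lies horizontal, and its pointer end still has to be confirmed. Next I measure the hood angle and the bottle, then move.

```bash
cat >> h.py <<'E'
YAW=np.radians(3.3);RS=np.array([[np.cos(YAW),-np.sin(YAW),0],[np.sin(YAW),np.cos(YAW),0],[0,0,1]])
TT=np.array([.5115,.171,.07]);O=TT-RS@np.array([-.004,.028,.07])
def st(p): return (np.asarray(p)-O)@RS
def wo(p): return O+RS@np.asarray(p)
E
python3 - <<'E'
from h import *
S=dict(np.load("pics/scene0.npz"));D=dict(np.load("pics/side0.npz"));P=st(cloud(S));Q=st(cloud(D))
print("origin",O)
f=lambda X,c,r=2:np.round(1000*np.nanmedian(X[c[1]-r:c[1]+r+1,c[0]-r:c[0]+r+1].reshape(-1,3),0),0)
for n,c in {"top face":(110+180,135+4*0)}.items(): pass
for c in [(180,150),(250,110),(120,190),(200,230)]: 
    px=(110+c[0]//4,135+c[1]//4);print("scene hood",c,f(P,px))
for c in [(110,255),(325,165),(215,210)]:
    px=(110+c[0]//4,135+c[1]//4);print("rim",c,f(P,px,1))
for c in [(225,45),(85,105),(155,70)]:
    px=(110+c[0]//4,135+c[1]//4)
    w=P[px[1]-3:px[1]+4,px[0]-3:px[0]+4].reshape(-1,3);hs=S["frame"][px[1]-3:px[1]+4,px[0]-3:px[0]+4].reshape(-1,3).max(1)<70
    print("handle",c,hs.sum(),np.round(1000*np.nanmedian(w[hs],0)))
# side crop handle: crop (300..520,360..600) from [95:175,290:363], scale 3
for c in [(450,385),(475,420),(437,380)]:
    px=(290+(c[0]-300)//3,95+(c[1]-360)//3)
    w=Q[px[1]-2:px[1]+3,px[0]-2:px[0]+3].reshape(-1,3);h=D["frame"][px[1]-2:px[1]+3,px[0]-2:px[0]+3].reshape(-1,3).max(1)<60
    print("side handle",px,h.sum(),np.round(1000*np.nanmedian(w[h],0)))
for c in [(400,440),(450,500),(380,480)]:
    px=(290+(c[0]-300)//3,95+(c[1]-360)//3);print("side hood",c,f(Q,px,1))
W=cloud(D)
m=(abs(W[...,0]-.445)<.04)&(abs(W[...,1]+.28)<.04)&(W[...,2]>.03)&(W[...,2]<.105)
p=W[m];print("brown",np.round(np.nanpercentile(p,[2,50,98],axis=0),3))
E
```

```text
origin [0.51710516 0.14327669 0.        ]
scene hood (180, 150) [ 95.  28. 203.]
scene hood (250, 110) [104. -18. 204.]
scene hood (120, 190) [ 86.  69. 202.]
scene hood (200, 230) [143.  18.  83.]
rim (110, 255) [ 50.  92. 197.]
rim (325, 165) [ 51. -38. 192.]
rim (215, 210) [ 50.  30. 196.]
handle (225, 45) 21 [111. -10. 250.]
handle (85, 105) 33 [110.  71. 249.]
handle (155, 70) 20 [110.  30. 253.]
side handle (340, 103) 18 [110.  19. 254.]
side handle (348, 115) 19 [117. -18. 233.]
side handle (335, 101) 21 [110.  54. 251.]
side hood (400, 440) [ 83.  55. 202.]
side hood (450, 500) [ 96. -40. 180.]
side hood (380, 480) [ 76.  91. 156.]
brown [[ 0.423 -0.297  0.031]
 [ 0.439 -0.289  0.069]
 [ 0.458 -0.27   0.104]]
```

Emit:
{"method": "play_rows", "body": {
  "commands": [
    [[0.05,0.05,0.0],[0,0,0.17]],
    [[0.09,0.1,0.0],[0,0,0.34]],
    [[0.12,0.15,0.0],[0,0,0.51]],
    [[0.14,0.2,0.0],[0,0,0.68]],
    [[0.16,0.25,0.0],[0,0,0.85]],
    [[0.18,0.3,0.0],[0,0,1.0]],
    [[0.21,0.35,0.0],[0,0,1.15]],
    [[0.23,0.38,0.0],[0,0,1.22]],
    [[0.23,0.38,0.0],[0,0,1.22]]
  ],
  "gripper": 0.05
}}

```text
time_s: 1.23
position: [0.3947, -0.2208, 0.2474]
tcp_rot: [[0.997, -0.001, 0.081], [-0.081, 0.001, 0.997], [-0.001, -1.0, 0.001]]
force: [-0.7, -0.5, -0.3]
opening: 0.575
```

```bash
cat >> h.py <<'E'
def wrist():
    from rig import read_state,capture
    s=read_state();T=np.eye(4);T[:3,:3]=s["tcp_rot"];T[:3,3]=s["position"]
    c=capture("wrist");return c,T@c["hand_eye"],s
E
python3 - <<'E'
from h import *
c,T,s=wrist();cv2.imwrite("pics/w1.png",c["frame"][:,:,::-1])
h=cv2.cvtColor(c["frame"],cv2.COLOR_RGB2HSV);P=cloud(c,T)
m=(h[...,1]<70)&(h[...,2]>100)&(abs(P[...,2]-.011)<.012)&(abs(P[...,0]-.418)<.06)&(abs(P[...,1]+.23)<.075)
n,l,stt,ce=cv2.connectedComponentsWithStats(m.astype(np.uint8))
for k in range(1,n):
    if stt[k,4]>200:
        v,u=np.where(l==k);x=ray(c,np.c_[u,v],.013,T);print(stt[k],fitz(x[:,:2]),x[:,:2].mean(0),cv2.PCACompute(x[:,:2].astype(np.float32),None)[1][0],np.nanmedian(P[l==k],0))
m=(P[...,2]>.05)&(P[...,2]<.11)&(abs(P[...,0]-.44)<.05)&(abs(P[...,1]+.28)<.05);p=P[m];print("bottle",len(p),np.nanpercentile(p,[1,50,99],axis=0) if len(p) else 0)
print(T)
E
```

```text
[ 293  137   22   91 1511] ((0.4130275547504425, -0.22396917641162872), (0.09854881465435028, 0.02224668674170971), 85.78223419189453) [ 0.4131815  -0.22174261] [0.10333966 0.9946462 ] [ 0.41325704 -0.22060664  0.00827255]
bottle 1295 [[ 0.42100698 -0.28275778  0.05111772]
 [ 0.43551978 -0.26422567  0.07598571]
 [ 0.45714109 -0.25606874  0.10445893]]
[[ 0.99671206 -0.07689151 -0.02554933  0.39979314]
 [-0.08101311 -0.95115643 -0.29788979 -0.13825327]
 [-0.00139621  0.29898018 -0.9542583   0.38536086]
 [ 0.          0.          0.          1.        ]]
```

View pics/w1.png

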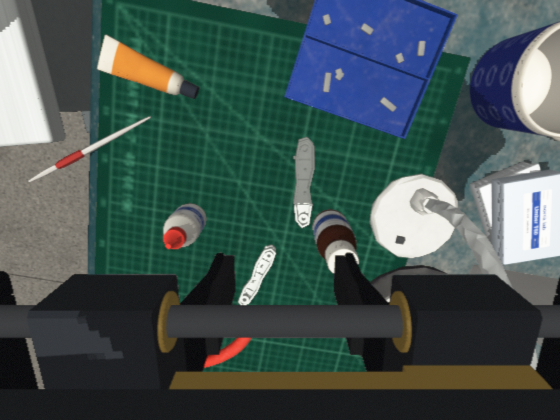

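The wrist view shows the long limb at (304,182), with the bottle just below it and the short limb at (258,275). I'll grasp the limb off-centre towards +y, leaning 20° away from the bottle.

Emit:
{"method": "play_rows", "body": {
  "commands": [
    [[0.01,0.01,-0.04],[-0.12,0.01,-0.007]],
    [[0.021,0.021,-0.09],[-0.24,0.019,-0.014]],
    [[0.021,0.021,-0.14],[-0.348,0.028,-0.02]],
    [[0.021,0.021,-0.165],[-0.348,0.028,-0.02]],
    [[0.021,0.021,-0.165],[-0.348,0.028,-0.02]],
    [[0.021,0.021,-0.165],[-0.348,0.028,-0.02]]
  ],
  "gripper": 0.05
}}

```text
time_s: 2.02
position: [0.4155, -0.2034, 0.0834]
tcp_rot: [[0.994, -0.031, 0.101], [-0.106, -0.341, 0.934], [0.006, -0.939, -0.343]]
force: [-0.1, -0.2, 0.3]
opening: 0.572
```

Emit:
{"method": "play_rows", "body": {
  "commands": [
    [[0,0.004,-0.03],[0,0,0]],
    [[0,0.004,-0.045],[0,0,0]],
    [[0,0.004,-0.052],[0,0,0]],
    [[0,0.004,-0.052],[0,0,0]]
  ]
}}

```text
time_s: 2.52
position: [0.4164, -0.1998, 0.0326]
tcp_rot: [[0.994, -0.028, 0.102], [-0.106, -0.343, 0.933], [0.009, -0.939, -0.344]]
force: [-0.7, -0.4, -0.1]
opening: 0.578
```

Emit:
{"method": "play_rows", "body": {
  "commands": [
    [[0,0,0],[0,0,0]],
    [[0,0,0],[0,0,0]],
    [[0,0,0],[0,0,0]],
    [[0,0,0],[0,0,0]],
    [[0,0,0],[0,0,0]]
  ],
  "gripper": 0.015
}}

```text
time_s: 3.15
position: [0.4155, -0.1981, 0.0308]
tcp_rot: [[0.995, -0.03, 0.099], [-0.104, -0.341, 0.934], [0.006, -0.939, -0.343]]
force: [0.2, 0.7, 4.7]
opening: 0.233
```

Emit:
{"method": "play_rows", "body": {
  "commands": [
    [[0,0,0.005],[0,0,0]],
    [[0,0.005,0.03],[0,0,0]],
    [[0,0.02,0.08],[0,0,0]],
    [[0,0.03,0.13],[0,0,0]],
    [[0,0.03,0.13],[0,0,0]]
  ]
}}

```text
time_s: 3.78
position: [0.4167, -0.1679, 0.1637]
tcp_rot: [[0.995, -0.024, 0.101], [-0.103, -0.343, 0.934], [0.012, -0.939, -0.344]]
force: [0.9, -0.7, -0.3]
opening: 0.234
```

Run:
```python
from h import *
from rig import *
c=capture("side");W=cloud(c)
v,u=np.mgrid[:420,:560]
r1=cv2.resize(c["frame"][180:380,180:400],(600,545));cv2.imwrite("pics/s2.png",r1[:,:,::-1]);print(read_state()["opening"],read_state()["position"])
```

```text
0.23781699863362624 [ 0.41580003 -0.16783414  0.16202024]
```

View pics/s2.png

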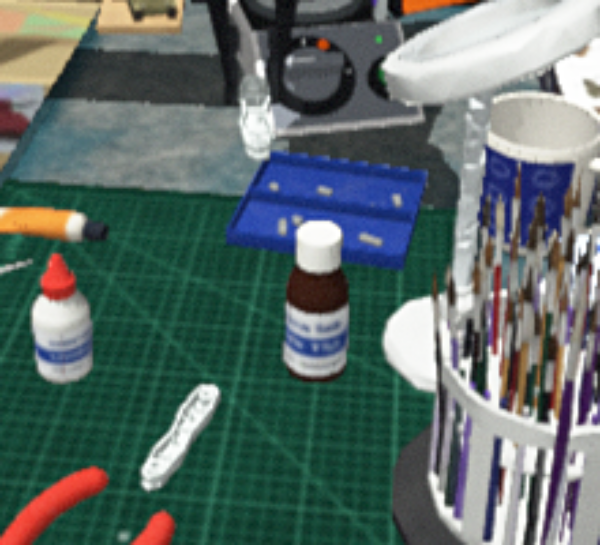

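The limb is held (opening 0.235) and seen at (255,110) in the crop; the bottles did not move. I'll check its tilt and centre with depth.

Run:
```python
from h import *
from rig import *
def chk(c,T,n):
    P=cloud(c,T);h=cv2.cvtColor(c["frame"],cv2.COLOR_RGB2HSV)
    m=(h[...,1]<70)&(h[...,2]>100)&(P[...,0]>.38)&(P[...,0]<.45)&(P[...,1]>-.30)&(P[...,1]<-.11)&(P[...,2]>.08)&(P[...,2]<.19)
    m=cv2.erode(m.astype(np.uint8),np.ones((2,2)))>0
    p=P[m];print(n,len(p),np.round(np.percentile(p,[1,50,99],axis=0),4))
    a=np.polyfit(p[:,1],p[:,2],1);print("slope z/y",a[0]); b=np.polyfit(p[:,1],p[:,0],1);print("x/y",b[0])
    for y0 in np.arange(-.25,-.12,.015):
        q=p[abs(p[:,1]-y0)<.0075]
        if len(q)>4: print(round(y0,3),len(q),np.round(np.median(q,0),4))
c=capture("side");chk(c,c["cam_to_world"],"side")
c,T,s=wrist();chk(c,T,"wrist")
```

```text
side 487 [[ 0.4031 -0.2914  0.0829]
 [ 0.4214 -0.2406  0.138 ]
 [ 0.4489 -0.1541  0.1454]]
slope z/y 0.40908837352799277
x/y -0.2129909886003494
-0.25 19 [ 0.4108 -0.2434  0.1387]
-0.235 60 [ 0.4101 -0.2374  0.1435]
-0.22 25 [ 0.4132 -0.2188  0.141 ]
-0.205 41 [ 0.414  -0.2061  0.139 ]
-0.19 35 [ 0.4141 -0.1921  0.1399]
-0.175 46 [ 0.4167 -0.1751  0.1389]
-0.16 44 [ 0.4182 -0.1606  0.1414]
wrist 3229 [[ 0.4015 -0.2394  0.1362]
 [ 0.4134 -0.1726  0.1398]
 [ 0.4237 -0.1452  0.1445]]
slope z/y -0.00940657296377903
x/y 0.10058470069967017
-0.235 302 [ 0.4076 -0.2337  0.1432]
-0.22 34 [ 0.407  -0.2268  0.1435]
-0.205 111 [ 0.4098 -0.1998  0.1375]
-0.19 590 [ 0.412  -0.1885  0.1381]
-0.175 783 [ 0.4138 -0.1758  0.138 ]
-0.16 772 [ 0.415  -0.1594  0.1424]
-0.145 637 [ 0.4161 -0.1481  0.1406]
```

Emit:
{"method": "play_rows", "body": {
  "commands": [
    [[0.005,0.03,0.02],[0,0,0.17]],
    [[0.01,0.07,0.04],[0,0,0.34]],
    [[0.02,0.11,0.04],[0,0,0.52]],
    [[0.03,0.16,0.04],[0,0,0.7]],
    [[0.04,0.21,0.04],[0,0,0.88]],
    [[0.05,0.26,0.04],[0,0,1.06]],
    [[0.06,0.3,0.04],[0,0,1.24]],
    [[0.07,0.33,0.04],[0,0,1.42]],
    [[0.07,0.341,0.03],[0,0,1.6]],
    [[0.07,0.341,0.0],[0,0,1.6]]
  ]
}}

```text
time_s: 5.18
position: [0.4854, 0.173, 0.1593]
tcp_rot: [[0.074, 0.341, -0.937], [0.997, -0.021, 0.071], [0.005, -0.94, -0.342]]
force: [-0.2, 0.1, -0.8]
opening: 0.234
```

Emit:
{"method": "play_rows", "body": {
  "commands": [
    [[0,0,0],[0,0,0]],
    [[0,0,0],[0,0,0]]
  ]
}}

```text
time_s: 5.42
position: [0.4851, 0.1727, 0.1598]
tcp_rot: [[0.076, 0.34, -0.938], [0.997, -0.021, 0.073], [0.004, -0.94, -0.34]]
force: [0.0, 0.2, -0.1]
opening: 0.235
```

Run:
```python
from h import *
from rig import *
c,T,s=wrist();P=cloud(c,T);h=cv2.cvtColor(c["frame"],cv2.COLOR_RGB2HSV);print(s["position"],s["tcp_rot"],s["joint_positions"],s["opening"])
cv2.imwrite("pics/w2.png",c["frame"][:,:,::-1])
m=(h[...,1]<70)&(h[...,2]>100)&(P[...,2]>.12)&(P[...,2]<.16)
n,l,q,_=cv2.connectedComponentsWithStats(m.astype(np.uint8))
p=P[(P[...,2]>.12)&(P[...,2]<.155)&m&(abs(P[...,0]-.51)<.07)&(abs(P[...,1]-.17)<.04)];print("limb",fitz(p[:,:2]),np.percentile(p,[1,50,99],axis=0))
print("slope",np.polyfit(p[:,0],p[:,2],1)[0])
c=capture("scene");cv2.imwrite("pics/sc3.png",cv2.resize(c["frame"][120:290,100:320],(700,541))[:,:,::-1])
```

```text
[0.48506184 0.17266738 0.15981891] [[ 0.07553471  0.33959136 -0.93753518]
 [ 0.99713303 -0.02148273  0.07255493]
 [ 0.00449821 -0.94032771 -0.34024045]] [  9.62495176  26.2832856  115.32386894 -13.51337593  19.48905539
 -63.99747331] 0.23546109641510693
limb ((0.5076570510864258, 0.1679006814956665), (0.03560686483979225, 0.0974855050444603), 76.69168090820312) [[0.46077991 0.16234807 0.13410672]
 [0.48723397 0.17280586 0.13872883]
 [0.55514218 0.18301445 0.14343401]]
slope 0.011389135388407032
```

View pics/w2.png

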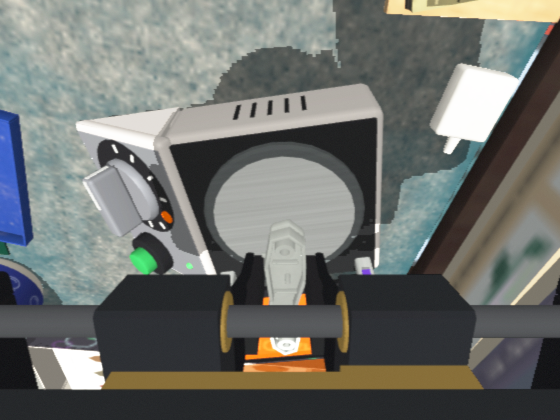

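The limb hangs level over the disc, with the disc centre at about (286,208). I'll re-measure the disc, panel and dial from this closer view.

Run:
```python
from h import *
c,T,s=wrist();P=cloud(c,T);h=cv2.cvtColor(c["frame"],cv2.COLOR_RGB2HSV)
np.savez("pics/w2.npz",T=T,**c)
m=(abs(P[...,2]-.07)<.006)&(h[...,1]<60)&(h[...,2]>150)
n,l,q,_=cv2.connectedComponentsWithStats(m.astype(np.uint8));k=l[190,240]
cn=max(cv2.findContours((l==k).astype(np.uint8),0,1)[0],key=len)[:,0]
x=ray(c,cn,.07,T)[:,:2]
# circle fit using outer arc points: iterate robust
def circ(x):
    A=np.c_[2*x,np.ones(len(x))];b=(x**2).sum(1);w=np.linalg.lstsq(A,b,rcond=None)[0];return w[:2],np.sqrt(w[2]+w[0]**2+w[1]**2)
ch=cv2.convexHull(x.astype(np.float32))[:,0]
for i in range(6):
    ce,r=circ(x);e=abs(np.linalg.norm(x-ce,axis=1)-r);x=x[e<max(.002,np.percentile(e,80))]
print("tt",ce,r,len(x))
# green button, orange dot
b=(h[...,0]>50)&(h[...,0]<80)&(h[...,1]>150)&(h[...,2]>90);n,l,q,_=cv2.connectedComponentsWithStats(b.astype(np.uint8));k=l[260,145]
print("btn",(l==k).sum(),np.nanmedian(P[l==k],0),"st",st(np.nanmedian(P[l==k],0)))
o=(h[...,0]<12)&(h[...,1]>180);o[:, 200:]=0;v,u=np.where(o);print("dot",np.nanmedian(P[o],0),"st",st(np.nanmedian(P[o],0)),u.mean(),v.mean())
for px in [(115,200),(145,190),(95,180),(125,230),(280,120),(175,130)]:
    print(px,np.round(st(np.nanmedian(P[px[1]-1:px[1]+2,px[0]-1:px[0]+2].reshape(-1,3),0)),4),h[px[1],px[0]])
# deck left edge direction
print("edge",ray(c,[(168,145),(381,121),(381,262),(205,275)],.062,T))
cv2.imwrite("pics/dial.png",cv2.resize(c["frame"][120:285,70:230],(776,800)[:2] if 0 else (582,600),interpolation=2)[:,:,::-1])
```

```text
tt [0.50974682 0.17102533] 0.047289744699838786 213
btn 455 [0.55961701 0.05052804 0.05029743] st [ 0.03710237 -0.095042    0.05029743]
dot [0.51114878 0.08396396 0.05541411] st [-0.00936079 -0.0588715   0.05541411] 165.65384615384616 213.8846153846154
(115, 200) [-0.0281 -0.0876  0.0595] [109  13 159]
(145, 190) [-0.0322 -0.0652  0.0577] [110   8 200]
(95, 180) [-0.048  -0.0911  0.0635] [110   9 163]
(125, 230) [-0.0035 -0.0897  0.0621] [113   7 152]
(280, 120) [-0.0697  0.0347  0.0576] [ 16  17 199]
(175, 130) [-0.0703 -0.0318  0.0539] [ 16  15 181]
edge [[0.45435084 0.10361548 0.062     ]
 [0.4488494  0.23394469 0.062     ]
 [0.56833206 0.24459821 0.062     ]
 [0.57183003 0.10172086 0.062     ]]
```

View pics/dial.png

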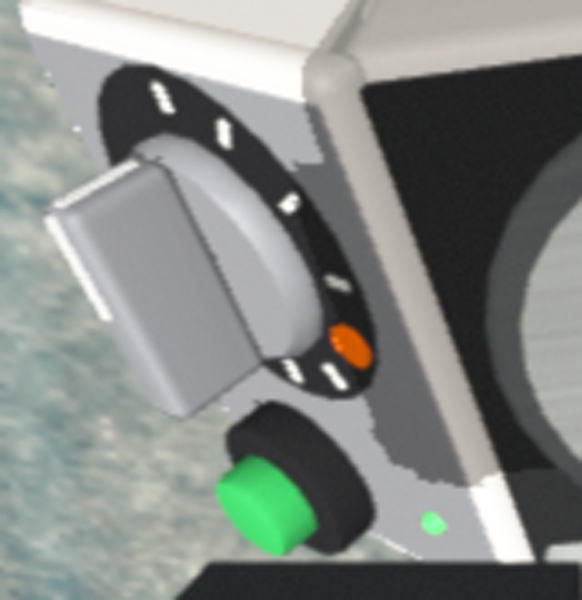

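The white pointer line sits at the dial's -x end, so the dial is at place 0 (first dash) and needs 2.094 clockwise. The disc centre is (0.510,0.171), so I lower the limb.

Emit:
{"method": "play_rows", "body": {
  "commands": [
    [[0.001,0,-0.03],[0,0,0]],
    [[0.001,0,-0.05],[0,0,0]],
    [[0.001,0,-0.058],[0,0,0]],
    [[0.001,0,-0.0605],[0,0,0]],
    [[0.001,0,-0.062],[0,0,0]],
    [[0.001,0,-0.062],[0,0,0]],
    [[0.001,0,-0.062],[0,0,0]]
  ]
}}

```text
time_s: 6.45
position: [0.4865, 0.1731, 0.099]
tcp_rot: [[0.075, 0.342, -0.937], [0.997, -0.021, 0.072], [0.005, -0.939, -0.343]]
force: [-0.8, -0.4, -0.3]
opening: 0.24
```

Emit:
{"method": "play_rows", "body": {
  "commands": [
    [[0,0,-0.001],[0,0,0]],
    [[0,0,-0.0015],[0,0,0]],
    [[0,0,-0.0015],[0,0,0]]
  ]
}}

```text
time_s: 6.82
position: [0.4864, 0.1731, 0.0978]
tcp_rot: [[0.075, 0.343, -0.936], [0.997, -0.021, 0.072], [0.005, -0.939, -0.343]]
force: [-1.6, -0.4, 6.0]
opening: 0.234
```

Emit:
{"method": "play_rows", "body": {
  "commands": [
    [[0,0,0],[0,0,0]],
    [[0,0,0],[0,0,0]],
    [[0,0,0],[0,0,0]]
  ],
  "gripper": 0.04
}}

```text
time_s: 7.2
position: [0.4865, 0.1732, 0.0971]
tcp_rot: [[0.075, 0.342, -0.937], [0.997, -0.02, 0.072], [0.006, -0.939, -0.343]]
force: [-0.7, 1.8, 1.6]
opening: 0.435
```

Emit:
{"method": "play_rows", "body": {
  "commands": [
    [[-0.002,0,0.01],[0,0,0]],
    [[-0.01,0,0.04],[0,0,0]],
    [[-0.02,0,0.09],[0,0,0]],
    [[-0.03,0,0.13],[0,0,0]],
    [[-0.03,0,0.13],[0,0,0]]
  ]
}}

```text
time_s: 7.82
position: [0.457, 0.1734, 0.2299]
tcp_rot: [[0.075, 0.347, -0.935], [0.997, -0.02, 0.072], [0.007, -0.938, -0.348]]
force: [0.5, -1.1, -0.3]
opening: 0.459
```

Run:
```python
from h import *
c,T,s=wrist();P=cloud(c,T);h=cv2.cvtColor(c["frame"],cv2.COLOR_RGB2HSV)
np.savez("pics/w3.npz",T=T,**c);print(s["position"],s["joint_positions"])
m=(P[...,2]>.0745)&(P[...,2]<.09)&(np.linalg.norm(P[...,:2]-[.51,.171],axis=-1)<.06)
n,l,q,_=cv2.connectedComponentsWithStats(m.astype(np.uint8));k=1+q[1:,4].argmax();p=P[l==k];print(len(p),fitz(p[:,:2]),np.percentile(p,[1,50,99],axis=0))
a=np.linalg.lstsq(np.c_[p[:,:2]-[.51,.171],np.ones(len(p))],p[:,2],rcond=None)[0];print("plane",a)
cv2.imwrite("pics/w3.png",c["frame"][:,:,::-1])
```

```text
[0.45703782 0.17336481 0.2299141 ] [ 10.40345086  16.60152066 114.84903498  -9.72073289  29.08059901
 -67.55018972]
1441 ((0.509921669960022, 0.1720704436302185), (0.02007322758436203, 0.09761542081832886), 85.93257904052734) [[0.4634144  0.16121619 0.07452789]
 [0.50397609 0.17239933 0.07799028]
 [0.55702951 0.18349395 0.08167941]]
plane [0.00148057 0.01439525 0.07787697]
```

View pics/w3.png

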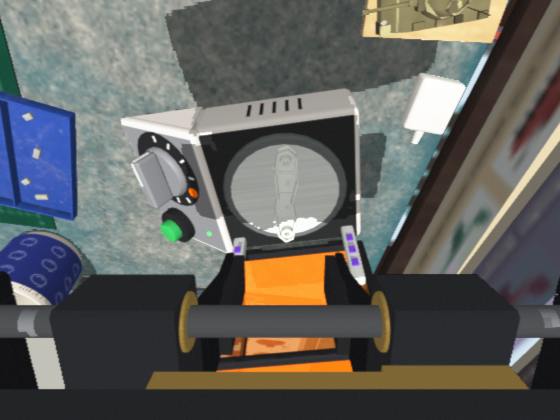

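The limb lies flat and centred at (0.510,0.172), at (287,190) in the picture, with the disc round it. Next I work out the tool turn for the hood handle and the closing arc.

```bash
sed -i 's/TT=np.array(\[.5115/TT=np.array([.5105/' h.py
cat >> h.py <<'E'
def turn(R,Rt):
    from scipy.spatial.transform import Rotation as Ro
    return Ro.from_matrix(Rt@R.T).as_rotvec()
E
python3 - <<'E'
from h import *
from rig import *
s=read_state();R=s["tcp_rot"];x=RS[:,0];d=np.array([0,0,-1.]);Rt=np.c_[x,d,np.cross(x,d)]
print(np.round(turn(R,Rt),3))
hd=lambda th:wo([.067-.1894*np.cos(th+np.arctan2(70,176)),.028,.066+.1894*np.sin(th+np.arctan2(70,176))])
h0=hd(1.43);print("handle",h0,"shift TCP",h0+[0,0,.006]-s["position"])
for th in np.linspace(1.43,0,13): print(round(th,3),np.round(hd(th)-h0,3))
E
```

```text
[ 0.269  0.273 -1.421]
handle [0.625915   0.17765479 0.25007228] shift TCP [0.16951695 0.00453659 0.02787191]
1.43 [0. 0. 0.]
1.311 [-0.022 -0.001  0.004]
1.192 [-0.045 -0.003  0.005]
1.072 [-0.067 -0.004  0.004]
0.953 [-0.089 -0.005 -0.   ]
0.834 [-0.111 -0.006 -0.007]
0.715 [-0.131 -0.008 -0.016]
0.596 [-0.151 -0.009 -0.027]
0.477 [-0.169 -0.01  -0.041]
0.357 [-0.185 -0.011 -0.057]
0.238 [-0.199 -0.011 -0.075]
0.119 [-0.211 -0.012 -0.094]
0.0 [-0.22  -0.013 -0.114]
```

Emit:
{"method": "play_rows", "body": {
  "commands": [
    [[0.0,0.0,0.04],[0.03,0.03,-0.158]],
    [[0.0,0.0,0.08],[0.06,0.06,-0.316]],
    [[0.01,0.0,0.1],[0.09,0.091,-0.474]],
    [[0.04,0.001,0.1],[0.12,0.121,-0.632]],
    [[0.07,0.002,0.1],[0.149,0.152,-0.789]],
    [[0.1,0.003,0.1],[0.179,0.182,-0.947]],
    [[0.13,0.004,0.1],[0.209,0.212,-1.105]],
    [[0.15,0.0045,0.1],[0.239,0.243,-1.263]],
    [[0.17,0.0045,0.09],[0.269,0.273,-1.421]],
    [[0.17,0.0045,0.08],[0.269,0.273,-1.421]]
  ],
  "gripper": 0.04
}}

```text
time_s: 9.12
position: [0.6274, 0.1764, 0.3034]
tcp_rot: [[0.998, -0.004, -0.057], [0.057, 0.001, 0.998], [-0.004, -1.0, 0.002]]
force: [-0.5, 0.2, -0.0]
opening: 0.46
```

Run:
```python
from h import *
c,T,s=wrist();P=cloud(c,T);print(s["position"],np.round(s["tcp_rot"],3))
g=c["frame"].max(-1)
m=(P[...,2]>.235)&(P[...,2]<.27)&(g<90)&(abs(P[...,0]-.626)<.03)&(abs(P[...,1]-.178)<.06)
p=P[m];print(len(p),np.percentile(p,[2,50,98],axis=0) if len(p) else 0)
from rig import capture
c=capture("scene");P=cloud(c);m=(P[...,2]>.235)&(P[...,2]<.27)&(abs(P[...,0]-.626)<.03)&(abs(P[...,1]-.178)<.06);p=P[m];print(len(p),np.percentile(p,[2,50,98],axis=0) if len(p) else 0)
cv2.imwrite("pics/sc4.png",cv2.resize(c["frame"][100:260,90:300],(735,560),interpolation=2)[:,:,::-1])
```

```text
[0.62738615 0.17638605 0.3033561 ] [[ 0.998 -0.004 -0.057]
 [ 0.057  0.001  0.998]
 [-0.004 -1.     0.002]]
2219 [[0.62088338 0.14425773 0.24188502]
 [0.62630085 0.18779526 0.25449582]
 [0.63280078 0.22518086 0.25623033]]
0 0
```

View pics/sc4.png

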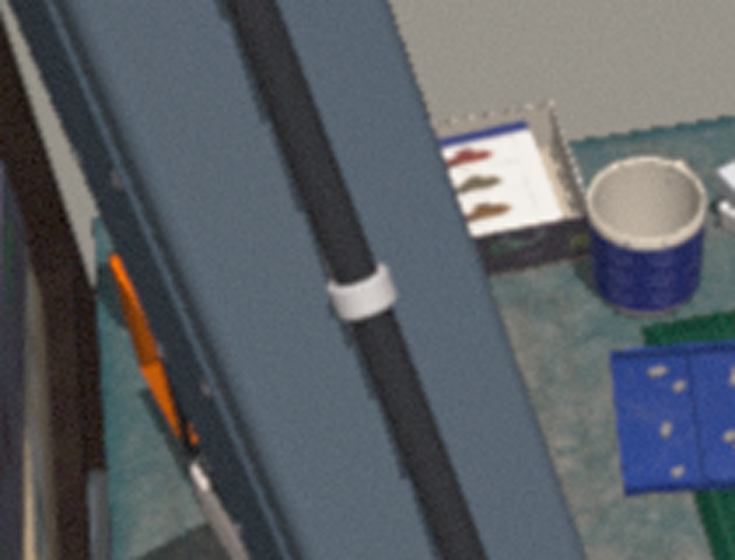

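The arm hides the hood in this view, so I'll use the wrist depth instead. I fit the bar's direction and take a better yaw before pulling.

Run:
```python
from h import *
c,T,s=wrist();P=cloud(c,T);g=c["frame"].max(-1)
m=(P[...,2]>.247)&(P[...,2]<.27)&(g<90)&(abs(P[...,0]-.626)<.02)&(abs(P[...,1]-.178)<.06)
p=P[m];print("bar yaw",np.degrees(np.arctan(-np.polyfit(p[:,1],p[:,0],1)[0])),np.median(p,0),np.percentile(p[:,1],[0.5,99.5]))
v,u=np.where(m);print(u.min(),u.max(),v.min(),v.max())
# front panel edges from w3: white box side wall top edge, deck black boundary fit
d=np.load("pics/w3.npz");c=dict(d);T=d["T"];P=cloud(c,T);f=c["frame"].max(-1)
# -x edge: last bright->dark transition going down columns 215..350
pts=[]
for uu in range(215,350,3):
    col=f[95:150,uu].astype(int);k=np.argmin(np.diff(cv2.GaussianBlur(col.astype(np.float32).reshape(-1,1),(1,5),0).ravel()));pts.append((uu,95+k))
x=ray(c,pts,.062,T);
for _ in range(4):
    a=np.polyfit(x[:,1],x[:,0],1);e=abs(np.polyval(a,x[:,1])-x[:,0]);x=x[e<=max(.0015,np.percentile(e,85))]
print("deck edge yaw",np.degrees(np.arctan(-a[0])),len(x),x.mean(0))
b=ray(c,[(239,242),(347,231)],.13,T);print(b)
m=(abs(P[...,2]-.07)<.006)&(f>140)&(np.linalg.norm(P[...,:2]-TT[:2],axis=-1)<.06)
```

```text
bar yaw 3.7835830957119905 [0.62633599 0.18736277 0.25452309] [0.14444032 0.22536795]
285 302 167 304
deck edge yaw 3.7010738113448993 45 [0.44773535 0.17236039 0.062     ]
[[0.51095378 0.1353989  0.13      ]
 [0.50649133 0.21732819 0.13      ]]
```

Emit:
{"method": "play_rows", "body": {
  "commands": [
    [[-0.001,0.002,-0.025],[0,0,0.007]],
    [[-0.001,0.002,-0.04],[0,0,0.007]],
    [[-0.001,0.002,-0.047],[0,0,0.007]],
    [[-0.001,0.002,-0.047],[0,0,0.007]]
  ]
}}

```text
time_s: 9.78
position: [0.6249, 0.1795, 0.2599]
tcp_rot: [[0.998, -0.001, -0.065], [0.065, 0.002, 0.998], [-0.001, -1.0, 0.002]]
force: [-0.2, 0.1, -0.1]
opening: 0.462
```

Emit:
{"method": "play_rows", "body": {
  "commands": [
    [[0,0,0],[0,0,0]],
    [[0,0,0],[0,0,0]],
    [[0,0,0],[0,0,0]],
    [[0,0,0],[0,0,0]],
    [[0,0,0],[0,0,0]]
  ],
  "gripper": 0.005
}}

```text
time_s: 10.4
position: [0.6264, 0.1795, 0.2609]
tcp_rot: [[0.998, 0.003, -0.065], [0.065, 0.003, 0.998], [0.003, -1.0, 0.002]]
force: [3.1, 0.5, 2.3]
opening: 0.098
```

```bash
sed -i 's/radians(3.3)/radians(3.7)/' h.py
python3 - <<'E'
from h import *
hd=lambda th:wo([.067-.1894*np.cos(th+np.arctan2(70,176)),.028,.066+.1894*np.sin(th+np.arctan2(70,176))])
t=np.r_[np.linspace(1.43,.5,15),np.linspace(.5,0,11)[1:]]
for seg in (t[:9],t[8:15],t[14:]):
    print([[round(float(v),3) for v in hd(a)-hd(seg[0])] for a in seg[1:]])
E
```

```text
[[-0.012, -0.001, 0.003], [-0.025, -0.002, 0.004], [-0.037, -0.002, 0.005], [-0.05, -0.003, 0.005], [-0.062, -0.004, 0.004], [-0.075, -0.005, 0.003], [-0.087, -0.006, 0.0], [-0.099, -0.006, -0.003]]
[[-0.012, -0.001, -0.004], [-0.023, -0.002, -0.009], [-0.035, -0.002, -0.014], [-0.046, -0.003, -0.021], [-0.056, -0.004, -0.028], [-0.066, -0.004, -0.035]]
[[-0.007, -0.0, -0.006], [-0.014, -0.001, -0.013], [-0.02, -0.001, -0.02], [-0.027, -0.002, -0.027], [-0.032, -0.002, -0.034], [-0.038, -0.002, -0.042], [-0.043, -0.003, -0.05], [-0.047, -0.003, -0.059], [-0.051, -0.003, -0.067], [-0.055, -0.004, -0.076]]
```

Emit:
{"method": "play_rows", "body": {
  "commands": [
    [[-0.012,-0.001,0.003],[0,0,0]],
    [[-0.025,-0.002,0.004],[0,0,0]],
    [[-0.037,-0.002,0.005],[0,0,0]],
    [[-0.05,-0.003,0.005],[0,0,0]],
    [[-0.062,-0.004,0.004],[0,0,0]],
    [[-0.075,-0.005,0.003],[0,0,0]],
    [[-0.087,-0.006,0.0],[0,0,0]],
    [[-0.099,-0.006,-0.003],[0,0,0]]
  ]
}}

```text
time_s: 11.4
position: [0.5251, 0.1732, 0.2565]
tcp_rot: [[0.998, -0.001, -0.065], [0.065, 0.001, 0.998], [-0.001, -1.0, 0.002]]
force: [2.7, -0.2, -1.2]
opening: 0.103
```

Emit:
{"method": "play_rows", "body": {
  "commands": [
    [[-0.012,-0.001,-0.004],[0,0,0]],
    [[-0.023,-0.002,-0.009],[0,0,0]],
    [[-0.035,-0.002,-0.014],[0,0,0]],
    [[-0.046,-0.003,-0.021],[0,0,0]],
    [[-0.056,-0.004,-0.028],[0,0,0]],
    [[-0.066,-0.004,-0.035],[0,0,0]]
  ]
}}

```text
time_s: 12.15
position: [0.4599, 0.1692, 0.2216]
tcp_rot: [[0.998, 0.0, -0.065], [0.065, 0.002, 0.998], [0.0, -1.0, 0.002]]
force: [3.9, -1.6, -2.3]
opening: 0.1
```

Emit:
{"method": "play_rows", "body": {
  "commands": [
    [[-0.007,0,-0.006],[0,0,0]],
    [[-0.014,-0.001,-0.013],[0,0,0]],
    [[-0.02,-0.001,-0.02],[0,0,0]],
    [[-0.027,-0.002,-0.027],[0,0,0]],
    [[-0.032,-0.002,-0.034],[0,0,0]],
    [[-0.038,-0.002,-0.042],[0,0,0]],
    [[-0.043,-0.003,-0.05],[0,0,0]],
    [[-0.047,-0.003,-0.059],[0,0,0]],
    [[-0.049,-0.003,-0.063],[0,0,0]],
    [[-0.051,-0.003,-0.067],[0,0,0]]
  ]
}}

```text
time_s: 13.4
position: [0.4089, 0.1662, 0.1547]
tcp_rot: [[0.998, -0.001, -0.065], [0.065, 0.002, 0.998], [-0.001, -1.0, 0.002]]
force: [3.2, -5.0, 0.4]
opening: 0.103
```

Emit:
{"method": "play_rows", "body": {
  "commands": [
    [[-0.001,0,-0.002],[0,0,0]],
    [[-0.002,0,-0.004],[0,0,0]],
    [[-0.003,0,-0.006],[0,0,0]],
    [[-0.003,0,-0.008],[0,0,0]],
    [[-0.003,0,-0.008],[0,0,0]]
  ]
}}

```text
time_s: 14.02
position: [0.4062, 0.1661, 0.1481]
tcp_rot: [[0.998, -0.0, -0.066], [0.066, 0.001, 0.998], [-0.0, -1.0, 0.002]]
force: [0.9, -5.4, 10.7]
opening: 0.102
```

Emit:
{"method": "play_rows", "body": {
  "commands": [
    [[0,0,-0.001],[0,0,0]],
    [[0,0,-0.001],[0,0,0]],
    [[0,0,-0.001],[0,0,0]]
  ]
}}

```text
time_s: 14.4
position: [0.4062, 0.1662, 0.1479]
tcp_rot: [[0.998, 0.0, -0.066], [0.066, 0.002, 0.998], [0.0, -1.0, 0.002]]
force: [0.3, -5.3, 19.9]
opening: 0.104
```

Emit:
{"method": "play_rows", "body": {
  "commands": [
    [[0,0,0],[0,0,0]],
    [[0,0,0],[0,0,0]],
    [[0,0,0],[0,0,0]]
  ],
  "gripper": 0.035
}}

```text
time_s: 14.78
position: [0.4049, 0.1667, 0.1455]
tcp_rot: [[0.998, -0.004, -0.065], [0.065, 0.002, 0.998], [-0.004, -1.0, 0.003]]
force: [-0.0, 0.3, -0.5]
opening: 0.349
```

Emit:
{"method": "play_rows", "body": {
  "commands": [
    [[0,0,0.01],[0,0,0]],
    [[0,0,0.04],[0,0,0]],
    [[0,0,0.1],[0,0,0]],
    [[-0.0,-0.05,0.14],[0,0,0]],
    [[-0.0,-0.1,0.14],[0,0,0]],
    [[-0.0,-0.15,0.14],[0,0,0]],
    [[0.0,-0.15,0.14],[0,0,0]]
  ]
}}

```text
time_s: 15.65
position: [0.4064, 0.0139, 0.2867]
tcp_rot: [[0.998, 0.0, -0.059], [0.059, 0.002, 0.998], [0.0, -1.0, 0.002]]
force: [0.1, -0.1, 0.0]
opening: 0.403
```

Run:
```python
from h import *
c,T,s=wrist();P=cloud(c,T);h=cv2.cvtColor(c["frame"],cv2.COLOR_RGB2HSV);g=c["frame"].max(-1)
np.savez("pics/w5.npz",T=T,**c);print(s["position"],np.round(s["joint_positions"],1))
Q=st(P)
m=(h[...,0]<15)&(h[...,1]>150)&(Q[...,2]>.12)&(Q[...,2]<.18)&(abs(Q[...,1]-.028)<.055)&(abs(Q[...,0])<.06)
p=Q[m];print("hood top",len(p));a=np.linalg.lstsq(np.c_[p[:,0],p[:,1]-.028,np.ones(len(p))],p[:,2],rcond=None)[0];print(a)
m=(g<80)&(abs(Q[...,0]+.109)<.025)&(abs(Q[...,1]-.028)<.04)&(Q[...,2]>.1)&(Q[...,2]<.17);p=Q[m];print("handle",len(p),np.median(p,0) if len(p) else 0)
cv2.imwrite("pics/w5.png",c["frame"][:,:,::-1])
```

```text
[0.40640597 0.01392929 0.28668098] [-1.390e+01  9.800e+00  1.085e+02  1.000e-01  6.170e+01 -1.740e+01]
hood top 150
[ 3.08999833e-05 -3.08176101e-03  1.49568185e-01]
handle 972 [-0.10975876  0.00739085  0.14084702]
```

View pics/w5.png

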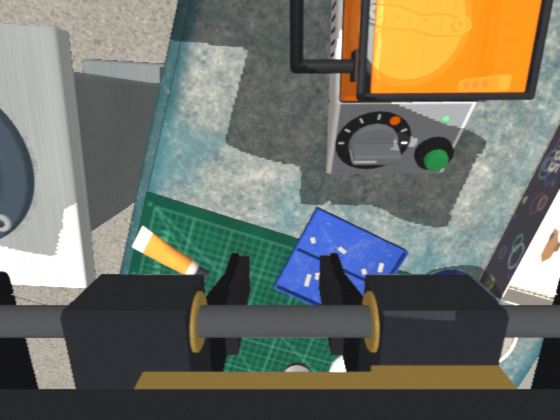

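The hood is shut: its top plane is level (slope 0) at 0.150 and the handle top is at 0.141, with the limb visible inside. Dial and button show at (374,142) and (436,160), so I measure them by height above the panel plane.

```bash
cat >> h.py <<'E'
A=np.radians(35);N=np.array([0,-np.sin(A),np.cos(A)]);U=np.array([0,np.cos(A),np.sin(A)]);P0=np.array([0,-.081,.038])
def pan(P):  # world -> panel coords (x right, up slope, height)
    q=st(P)-P0;return np.stack([q[...,0],q@U,q@N],-1)
def unpan(a): return wo(P0+np.array([a[0],0,0])+a[1]*U+a[2]*N)
E
cat > m.py <<'E'
from h import *
def meas(c,T):
    P=cloud(c,T);Q=pan(P);h=cv2.cvtColor(c["frame"],cv2.COLOR_RGB2HSV)
    on=(abs(Q[...,0])<.06)&(abs(Q[...,1])<.05)
    f=on&(h[...,1]<60)&(h[...,2]>100)&(abs(Q[...,2])<.006);print("face h",f.sum(),np.median(Q[f],0))
    b=on&(Q[...,2]>.022)&(Q[...,2]<.04)&(Q[...,0]<.01);p=Q[b];print("bar",len(p),np.round(np.percentile(p,[2,50,98],axis=0),4),fitz(p[:,:2]))
    k=on&(h[...,0]>50)&(h[...,0]<85)&(h[...,1]>130)&(Q[...,0]>.015)&(Q[...,2]>.01);p=Q[k];print("btn",len(p),np.round(np.percentile(p,[2,50,98],axis=0),4),fitz(p[:,:2]))
    o=on&(h[...,0]<14)&(h[...,1]>170)&(abs(Q[...,2])<.012);print("dot",o.sum(),np.median(Q[o],0))
    kk=on&(h[...,2]<60)&(abs(Q[...,2])<.01)&(Q[...,0]<.01);p=Q[kk];print("ring",len(p),fitz(p[:,:2]))
if __name__=="__main__":
    d=np.load("pics/w5.npz");meas(dict(d),d["T"])
    d=np.load("pics/w3.npz");meas(dict(d),d["T"])
    d=dict(np.load("pics/scene0.npz"));meas(d,d["cam_to_world"])
E
python3 m.py
```

```text
face h 3719 [0.01691812 0.02692361 0.00108997]
bar 663 [[-0.0495 -0.0037  0.0226]
 [-0.0261  0.0049  0.0296]
 [-0.0021  0.0078  0.0317]] ((-0.02568204328417778, 0.0017704488709568977), (0.04994944483041763, 0.014365685172379017), 2.6333885192871094)
btn 414 [[ 0.0315 -0.0195  0.0121]
 [ 0.0404 -0.0063  0.0217]
 [ 0.052   0.0005  0.0234]] ((0.040796615183353424, -0.010507335886359215), (0.025605440139770508, 0.021664144471287727), 42.79932403564453)
dot 88 [-0.00848466  0.03006031  0.00236958]
ring 1095 ((-0.025046654045581818, 0.0008302405476570129), (0.06994451582431793, 0.07951680570840836), 0.31120985746383667)
face h 1952 [0.01867278 0.02281633 0.00090782]
bar 724 [[-0.0504 -0.0025  0.0223]
 [-0.0294  0.0062  0.0283]
 [-0.0028  0.0082  0.0311]] ((-0.026019196957349777, 0.0022914595901966095), (0.05069541931152344, 0.013710550032556057), 2.07500958442688)
btn 323 [[ 0.0309 -0.0186  0.0123]
 [ 0.0376 -0.0053  0.0198]
 [ 0.0493  0.0009  0.0226]] ((0.040833815932273865, -0.009654952213168144), (0.023272810503840446, 0.02180669456720352), 34.206825256347656)
dot 61 [-0.00929414  0.03088968  0.00238965]
ring 750 ((-0.02938530407845974, 0.0071066394448280334), (0.07717235386371613, 0.06590642035007477), 31.876239776611328)
face h 403 [0.01273492 0.03043568 0.00051687]
bar 93 [[-0.0482 -0.0054  0.0229]
 [-0.026   0.0043  0.0284]
 [-0.0002  0.0093  0.032 ]] ((-0.024642931297421455, 0.0011284137144684792), (0.016707194969058037, 0.051699183881282806), 88.3663330078125)
btn 62 [[ 0.0328 -0.0177  0.0113]
 [ 0.0393 -0.0054  0.0193]
 [ 0.0521  0.0029  0.0242]] ((0.04187307879328728, -0.008937401697039604), (0.022544128820300102, 0.018053576350212097), 56.36959457397461)
dot 12 [-0.00723054  0.02945716  0.00168269]
ring 72 ((-0.03273840621113777, 0.004892993718385696), (0.07185569405555725, 0.0564788281917572), 56.756202697753906)
```

Run:
```python
from h import *
from rig import *
s=read_state();R=s["tcp_rot"];x=RS@U;d=-RS@N;Rt=np.c_[x,d,np.cross(x,d)];r=turn(R,Rt)
print("turn",np.round(r,3),np.linalg.norm(r));print("step",np.round(r/10,4))
for h in(.12,.037): print(h,np.round(unpan([-.0255,.002,h])-s["position"],4),unpan([-.0255,.002,h]))
print("normal",np.round(RS@N,3))
```

```text
turn [ 0.506 -0.45   1.52 ] 1.6640237740233952
step [ 0.0506 -0.045   0.152 ]
0.12 [ 0.0944 -0.0217 -0.149 ] [ 0.50041482 -0.00621106  0.1374454 ]
0.037 [ 0.0913  0.0258 -0.217 ] [0.49734264 0.04129655 0.06945578]
normal [ 0.037 -0.572  0.819]
```

Emit:
{"method": "play_rows", "body": {
  "commands": [
    [[0.01,-0.01,0.0],[0.0506,-0.045,0.152]],
    [[0.02,-0.02,0.0],[0.1012,-0.09,0.304]],
    [[0.03,-0.03,-0.0],[0.1518,-0.135,0.456]],
    [[0.04,-0.04,-0.01],[0.2024,-0.18,0.608]],
    [[0.05,-0.05,-0.03],[0.253,-0.225,0.76]],
    [[0.06,-0.05,-0.05],[0.3036,-0.27,0.912]],
    [[0.07,-0.05,-0.08],[0.3542,-0.315,1.064]],
    [[0.08,-0.04,-0.11],[0.4048,-0.36,1.216]],
    [[0.09,-0.03,-0.13],[0.4554,-0.405,1.368]],
    [[0.094,-0.022,-0.149],[0.506,-0.45,1.52]]
  ],
  "gripper": 0.04
}}

```text
time_s: 16.95
position: [0.5005, -0.0034, 0.1362]
tcp_rot: [[-0.063, -0.04, -0.997], [0.815, 0.574, -0.075], [0.576, -0.818, -0.004]]
force: [-0.2, 1.3, 0.7]
opening: 0.462
```

Emit:
{"method": "play_rows", "body": {
  "commands": [
    [[0,0,0],[0,0,0]],
    [[0,0,0],[0,0,0]],
    [[0,0,0],[0,0,0]]
  ]
}}

```text
time_s: 17.32
position: [0.5001, -0.0052, 0.1381]
tcp_rot: [[-0.057, -0.036, -0.998], [0.818, 0.571, -0.067], [0.573, -0.82, -0.003]]
force: [0.3, 0.2, 0.1]
opening: 0.456
```

Run:
```python
from m import *
c,T,s=wrist();R=s["tcp_rot"];x=RS@U;d=-RS@N;Rt=np.c_[x,d,np.cross(x,d)]
print(np.round(s["joint_positions"],1),"turn left",np.round(turn(R,Rt),3),"pan",pan(s["position"]))
meas(c,T)
for h in(.06,.037): print(h,np.round(unpan([-.0255,.002,h])-s["position"],4))
```

```text
[ -29.9   37.5  102.1   31.8   65.1 -143.8] turn left [ 0.001  0.003 -0.003] pan [-0.0257274   0.0032558   0.11993217]
face h 5363 [-0.00366374  0.01563171  0.0010582 ]
bar 1316 [[-0.0498 -0.0054  0.0266]
 [-0.0275  0.0009  0.0302]
 [-0.0023  0.0071  0.0319]] ((-0.025819681584835052, 0.0006639496423304081), (0.05018230900168419, 0.012921839952468872), 0.3491753339767456)
btn 318 [[ 0.031  -0.0218  0.0123]
 [ 0.0339 -0.0113  0.0201]
 [ 0.0392 -0.0008  0.023 ]] ((0.035638537257909775, -0.011758837848901749), (0.010498933494091034, 0.022949552163481712), 3.336555004119873)
dot 149 [-0.0086244   0.029803    0.00258737]
ring 3556 ((-0.025011397898197174, 0.005491580814123154), (0.06993703544139862, 0.08900457620620728), 0.011001894250512123)
0.06 [-0.0019  0.0333 -0.0498]
0.037 [-0.0028  0.0465 -0.0687]
```

Emit:
{"method": "play_rows", "body": {
  "commands": [
    [[-0.001,0.02,-0.03],[0,0,0]],
    [[-0.002,0.035,-0.052],[0,0,0]],
    [[-0.003,0.042,-0.064],[0,0,0]],
    [[-0.003,0.0455,-0.0695],[0,0,0]],
    [[-0.003,0.0455,-0.0695],[0,0,0]]
  ]
}}

```text
time_s: 18.0
position: [0.4975, 0.0398, 0.0678]
tcp_rot: [[-0.057, -0.036, -0.998], [0.818, 0.572, -0.067], [0.573, -0.819, -0.003]]
force: [-0.1, -0.5, 0.1]
opening: 0.459
```

Emit:
{"method": "play_rows", "body": {
  "commands": [
    [[0,0,0],[0,0,0]],
    [[0,0,0],[0,0,0]],
    [[0,0,0],[0,0,0]],
    [[0,0,0],[0,0,0]]
  ],
  "gripper": 0.008
}}

```text
time_s: 18.5
position: [0.4973, 0.0399, 0.0678]
tcp_rot: [[-0.057, -0.036, -0.998], [0.817, 0.572, -0.067], [0.574, -0.819, -0.003]]
force: [0.6, 0.6, 3.0]
opening: 0.147
```

Run:
```python
from h import *
from rig import *
s=read_state();print("pan",pan(s["position"]),s["force"],s["opening"]);n=RS@N;print([np.round(-n*a,3).tolist() for a in np.arange(1,13)*2.0944/12])
```

```text
pan [-2.55908669e-02 -4.66955472e-05  3.64600559e-02] [0.6153157  0.56458497 3.01603858] 0.1466851391154475
[[-0.006, 0.1, -0.143], [-0.013, 0.2, -0.286], [-0.019, 0.3, -0.429], [-0.026, 0.4, -0.572], [-0.032, 0.499, -0.715], [-0.039, 0.599, -0.858], [-0.045, 0.699, -1.001], [-0.052, 0.799, -1.144], [-0.058, 0.899, -1.287], [-0.065, 0.999, -1.43], [-0.071, 1.099, -1.573], [-0.078, 1.199, -1.716]]
```

Emit:
{"method": "play_rows", "body": {
  "commands": [
    [[0,0,0],[-0.006,0.1,-0.143]],
    [[0,0,0],[-0.013,0.2,-0.286]],
    [[0,0,0],[-0.019,0.3,-0.429]],
    [[0,0,0],[-0.026,0.4,-0.572]],
    [[0,0,0],[-0.032,0.499,-0.715]],
    [[0,0,0],[-0.039,0.599,-0.858]],
    [[0,0,0],[-0.039,0.599,-0.858]]
  ]
}}

```text
time_s: 19.38
position: [0.4983, 0.0415, 0.0689]
tcp_rot: [[0.837, -0.035, -0.547], [0.464, 0.575, 0.674], [0.291, -0.817, 0.497]]
force: [3.0, 4.8, 3.7]
opening: 0.146
```

Emit:
{"method": "play_rows", "body": {
  "commands": [
    [[0,0,0],[-0.006,0.1,-0.143]],
    [[0,0,0],[-0.013,0.2,-0.286]],
    [[0,0,0],[-0.019,0.3,-0.429]],
    [[0,0,0],[-0.026,0.4,-0.572]],
    [[0,0,0],[-0.032,0.499,-0.715]],
    [[0,0,0],[-0.039,0.599,-0.858]],
    [[0,0,0],[-0.039,0.599,-0.858]],
    [[0,0,0],[-0.039,0.599,-0.858]]
  ]
}}

```text
time_s: 20.38
position: [0.5004, 0.0415, 0.0689]
tcp_rot: [[0.892, -0.031, 0.451], [-0.353, 0.575, 0.738], [-0.282, -0.817, 0.502]]
force: [7.9, 8.9, 2.5]
opening: 0.15
```

Run:
```python
from h import *
from rig import *
s=read_state();j=RS.T@s["tcp_rot"][:,0];print("jaw angle deg",np.degrees(np.arctan2(j@U,j[0])),"pan",pan(s["position"]),s["force"],s["moment"],s["opening"],np.round(s["joint_positions"],1))
```

```text
jaw angle deg -29.846301640561595 pan [-0.02243821  0.00172556  0.03651489] [7.94517115 8.88281293 2.47903602] [ 1.05982271 -1.1870081  -0.78618319] 0.14971610626991472 [-25.5  44.5 105.2  37.9  55.5 -28.1]
```

Emit:
{"method": "play_rows", "body": {
  "commands": [
    [[0,0,0],[0,0,0]],
    [[0,0,0],[0,0,0]],
    [[0,0,0],[0,0,0]]
  ],
  "gripper": 0.04
}}

```text
time_s: 20.75
position: [0.4969, 0.0399, 0.0674]
tcp_rot: [[0.892, -0.038, 0.45], [-0.35, 0.572, 0.742], [-0.285, -0.82, 0.497]]
force: [-0.9, -0.5, -0.2]
opening: 0.398
```

Emit:
{"method": "play_rows", "body": {
  "commands": [
    [[0.001,-0.01,0.0145],[0,0,0]],
    [[0.002,-0.03,0.043],[0,0,0]],
    [[0.004,-0.057,0.082],[0,0,0]],
    [[0.004,-0.069,0.098],[0,0,0]],
    [[0.004,-0.069,0.098],[0,0,0]]
  ]
}}

```text
time_s: 21.38
position: [0.5022, -0.031, 0.1672]
tcp_rot: [[0.893, -0.033, 0.449], [-0.352, 0.569, 0.743], [-0.28, -0.821, 0.497]]
force: [0.4, 0.8, -0.1]
opening: 0.459
```

```bash
cat >> m.py <<'E'
def meas2(c,T):
    P=cloud(c,T);Q=pan(P);h=cv2.cvtColor(c["frame"],cv2.COLOR_RGB2HSV)
    on=(abs(Q[...,0])<.06)&(abs(Q[...,1])<.05)
    b=on&(Q[...,2]>.026)&(Q[...,2]<.036)&(Q[...,0]<.02);p=Q[b];print("bar",len(p),np.median(p,0))
    if len(p)>20:
        e=cv2.PCACompute(p[:,:2].astype(np.float32),None)[1][0];print("bar angle",np.degrees(np.arctan2(e[1],e[0])),fitz(p[:,:2]))
    k=on&(h[...,0]>50)&(h[...,0]<85)&(h[...,1]>130)&(Q[...,0]>.015)&(Q[...,2]>.015);p=Q[k];print("btn",len(p))
    if len(p): print(np.round(np.percentile(p,[2,50,98],axis=0),4),fitz(p[:,:2]))
E
python3 - <<'E'
from m import *
from rig import capture,read_state
c,T,s=wrist();np.savez("pics/w6.npz",T=T,**c);meas2(c,T);print(pan(s["position"]))
for n in("side","scene"):
    c=capture(n);meas2(c,c["cam_to_world"])
cv2.imwrite("pics/x.png",c["frame"])
E
```

```text
bar 1017 [-0.02404405  0.00176801  0.03023933]
bar angle 60.173702 ((-0.024459535256028175, 0.0009339731186628342), (0.050295066088438034, 0.012959586456418037), 60.06403350830078)
btn 704
[[ 0.0324 -0.0212  0.0167]
 [ 0.0428 -0.0102  0.0222]
 [ 0.0531 -0.0002  0.0241]] ((0.04278817027807236, -0.011220619082450867), (0.022779906168580055, 0.022557828575372696), 75.32730865478516)
[-0.02527534 -0.00128753  0.1586227 ]
bar 106 [-0.02432797 -0.00287148  0.03067631]
bar angle 60.14081 ((-0.02363036759197712, -0.0020899269729852676), (0.048157501965761185, 0.012857462279498577), 60.28499221801758)
btn 5
[[ 0.0312 -0.0217  0.0153]
 [ 0.0339 -0.0149  0.0173]
 [ 0.0353 -0.014   0.0199]] ((0.03432430326938629, -0.01784406788647175), (0.003264880971983075, 0.008186450228095055), 26.940853118896484)
bar 0 [nan nan nan]
btn 2
[[0.0443 0.0001 0.0167]
 [0.0462 0.0012 0.0167]
 [0.048  0.0023 0.0168]] ((0.04617050290107727, 0.00118896400090307), (0.004445155616849661, 0.0), 149.6083984375)
  return _methods._mean(a, axis=axis, dtype=dtype,
  ret = um.true_divide(
```

The dial bar reads 60.2° in panel axes, which is 120° clockwise and on the orange dot; the side camera gives 60.1°. I'll check the collar height, then plan the press.

Run:
```python
from h import *
from rig import *
d=np.load("pics/w6.npz");c=dict(d);Q=pan(cloud(c,d["T"]));r=np.hypot(Q[...,0]-.0428,Q[...,1]+.0108)
for a,b in((0,.006),(.006,.011),(.014,.017),(.017,.019),(.022,.025)):
    p=Q[(r>a)&(r<b)&(Q[...,2]<.05)];print(a,len(p),np.round(np.percentile(p[:,2],[10,50,90]),4))
s=read_state();R=s["tcp_rot"];x=RS[:,0];dd=-RS@N;Rt=np.c_[x,dd,np.cross(x,dd)]
print("turn",np.round(turn(R,Rt),3));
for h in(.12,.06,.0475,.0405): print(h,np.round(unpan([.0426,-.0108,h])-s["position"],4))
```

```text
0 177 [0.0216 0.0226 0.0235]
0.006 480 [0.0198 0.0221 0.0232]
0.014 403 [0.0116 0.0125 0.0135]
0.017 420 [0.0054 0.0121 0.0132]
0.022 507 [-0.0001  0.001   0.002 ]
turn [ 0.02  -0.299  0.425]
0.12 [ 0.0686  0.0163 -0.0351]
0.06 [ 0.0664  0.0506 -0.0843]
0.0475 [ 0.0659  0.0578 -0.0945]
0.0405 [ 0.0656  0.0618 -0.1003]
```

Emit:
{"method": "play_rows", "body": {
  "commands": [
    [[0.02,0.004,-0.005],[0.005,-0.1,0.14]],
    [[0.045,0.008,-0.02],[0.01,-0.2,0.28]],
    [[0.0686,0.0163,-0.035],[0.02,-0.299,0.425]],
    [[0.067,0.038,-0.066],[0.02,-0.299,0.425]],
    [[0.0664,0.0506,-0.0843],[0.02,-0.299,0.425]],
    [[0.0664,0.0506,-0.0843],[0.02,-0.299,0.425]],
    [[0.0664,0.0506,-0.0843],[0.02,-0.299,0.425]]
  ],
  "gripper": 0.0
}}

```text
time_s: 22.4
position: [0.5677, 0.0216, 0.0812]
tcp_rot: [[0.998, -0.036, -0.054], [0.064, 0.572, 0.817], [0.001, -0.819, 0.574]]
force: [-0.0, -0.3, 0.4]
opening: 0.003
```

Run:
```python
from h import *
from rig import *
s=read_state();print(pan(s["position"]),s["opening"],s["force"],RS.T@s["tcp_rot"])
for h in(.0475,.042,.0405): print(h,np.round(unpan([.0426,-.0108,h])-s["position"],4))
```

```text
[ 0.04341067 -0.01107086  0.06048801] 0.002981985233097686 [-0.04900242 -0.3457723   0.40381742] [[ 9.99999093e-01  1.14919471e-03 -7.02489745e-04]
 [-8.37674521e-05  5.73614384e-01  8.19125467e-01]
 [ 1.34429288e-03 -8.19124665e-01  5.73613960e-01]]
0.0475 [-0.0013  0.0076 -0.0105]
0.042 [-0.0015  0.0108 -0.015 ]
0.0405 [-0.0016  0.0116 -0.0162]
```

Emit:
{"method": "play_rows", "body": {
  "commands": [
    [[-0.001,0.004,-0.006],[0,0,0]],
    [[-0.001,0.0076,-0.0105],[0,0,0]],
    [[-0.0015,0.0095,-0.013],[0,0,0]],
    [[-0.0015,0.0108,-0.015],[0,0,0]],
    [[-0.0015,0.0116,-0.0162],[0,0,0]],
    [[-0.0015,0.0116,-0.0162],[0,0,0]],
    [[-0.0015,0.0116,-0.0162],[0,0,0]]
  ]
}}

```text
time_s: 23.28
position: [0.5665, 0.0326, 0.0657]
tcp_rot: [[0.998, -0.034, -0.054], [0.064, 0.572, 0.818], [0.003, -0.819, 0.573]]
force: [0.2, -3.0, 6.1]
opening: 0.005
```

Run:
```python
from h import *
from rig import *
s=read_state();print(pan(s["position"]),(RS@N)@s["force"])
```

```text
[ 0.04294959 -0.01087959  0.04143594] 6.766959436728627
```

Emit:
{"method": "play_rows", "body": {
  "commands": [
    [[0,0.0005,-0.0007],[0,0,0]],
    [[0,0.0011,-0.0016],[0,0,0]],
    [[0,0.0011,-0.0016],[0,0,0]],
    [[0,0.0011,-0.0016],[0,0,0]]
  ]
}}

```text
time_s: 23.78
position: [0.5666, 0.0328, 0.0655]
tcp_rot: [[0.998, -0.034, -0.055], [0.065, 0.572, 0.818], [0.004, -0.819, 0.573]]
force: [-3.4, -8.9, 15.4]
opening: 0.003
```

Run:
```python
from h import *
from rig import *
s=read_state();print(pan(s["position"]),(RS@N)@s["force"])
```

```text
[ 0.04303689 -0.01089442  0.04123147] 17.600088760275142
```

The button has bottomed out: force rose to 17.6 N with 0.2 mm more travel. I back off along the normal and do a last check.

Emit:
{"method": "play_rows", "body": {
  "commands": [
    [[0.0005,-0.006,0.0085],[0,0,0]],
    [[0.001,-0.02,0.029],[0,0,0]],
    [[0.003,-0.045,0.064],[0,0,0]],
    [[0.0,-0.06,0.11],[0,0,0]],
    [[-0.03,-0.06,0.15],[0,0,0]],
    [[-0.06,-0.06,0.17],[0,0,0]],
    [[-0.06,-0.06,0.17],[0,0,0]],
    [[-0.06,-0.06,0.17],[0,0,0]]
  ]
}}

```text
time_s: 24.78
position: [0.5065, -0.0257, 0.233]
tcp_rot: [[0.998, -0.035, -0.053], [0.064, 0.572, 0.818], [0.002, -0.819, 0.573]]
force: [0.5, 0.5, -0.2]
opening: 0.006
```

Run:
```python
from m import *
from rig import capture
c,T,s=wrist();meas2(c,T);Q=st(cloud(c,T));h=cv2.cvtColor(c["frame"],cv2.COLOR_RGB2HSV)
m=(h[...,0]<15)&(h[...,1]>150)&(Q[...,2]>.12)&(Q[...,2]<.18)&(abs(Q[...,1]-.028)<.055)&(abs(Q[...,0])<.06);p=Q[m]
print("hood",len(p),np.linalg.lstsq(np.c_[p[:,0],p[:,1]-.028,np.ones(len(p))],p[:,2],rcond=None)[0] if len(p)>20 else 0, s["position"],s["force"])
k=cv2.resize(c["frame"],(560,420));d=capture("side");cv2.imwrite("pics/fin.png",np.vstack([cv2.resize(k,(400,300)),cv2.resize(d["frame"],(400,300))])[:,:,::-1])
```

```text
bar 619 [-0.02326518  0.00385115  0.0302648 ]
bar angle 59.0233 ((-0.02431008405983448, 0.0015191622078418732), (0.04944782704114914, 0.013094407506287098), 60.057586669921875)
btn 443
[[ 0.0322 -0.0209  0.0161]
 [ 0.0424 -0.0095  0.0221]
 [ 0.053  -0.0001  0.0238]] ((0.043013542890548706, -0.010660659521818161), (0.022439496591687202, 0.02268066816031933), 48.473079681396484)
hood 11363 [-0.00274535  0.00039502  0.15166558] [ 0.50650652 -0.02572092  0.23298264] [ 0.54330471  0.4864201  -0.18099649]
```

View pics/fin.png

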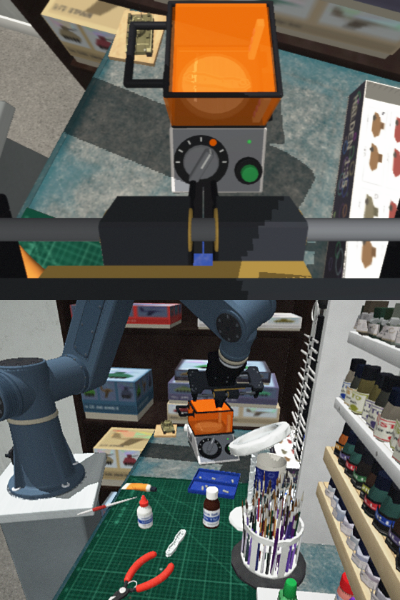

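The hood is shut, the pointer faces the orange dot at (212,142), the button is out at (249,170), and the bottles and short limb have not moved.

```bash
python3 -c "from rig import *;print(hand_in())"
```

```text
the job is handed in; nothing more can be done
None
```

The longer limb half is in the curing station and the job is handed in, with about 25 s of the 72 s used on the robot's clock. The steps were done in the order asked.

- **Limb:** it lies flat, same way up, with its centre at (0.510, 0.172). The turntable's centre measured (0.510, 0.171). I measured this before the hood closed; inside the shut hood I only saw the limb in one picture, with no second measurement.
- **Hood:** it was guided down by its handle and is fully shut. Its top is level, at 151.7 mm above the worktop against about 151 mm expected. Pressing 1 mm further only raised the force to about 20 N without moving it.
- **Dial:** it was turned 120° clockwise, and the bar then measured 60.2° in the panel's axes, which is the orange dot. After the press, one fit of the final picture gave 59.0° and the other 60.1°. The pointer still faces the dot.
- **Start button:** it was pressed to its stop. Force rose from 6.8 N to 17.6 N with only 0.2 mm more travel. It then came back out to about 22 mm.
- **Other items:** the short limb and both bottles look unmoved in the final side view. The mug is largely hidden there, so I did not check it at the end; the arm never went near it. The robot is clear of everything.

The station's rotation measured between 2.4° and 5.1° depending on the edge used. I settled on 3.7°, which fit the hood handle and the deck edge.

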